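# Find and press the flush battery-cover release on a fence energiser

## Robot

A 6-joint arm with a two-finger parallel gripper is mounted at the origin on the work surface. World frame = base frame: x ahead of the robot, y to its left, z up, the work surface at z = 0. Lengths are in m, angles in rad, forces in N, time in s.
With the tool pointing down it reaches from about 0.35 to 0.95 m from the base axis. Payload 17.4 kg.
Tool frame: the origin (TCP) lies at the very end of the fingers, on their centre line; the grasp point (between the pads) lies 19 mm behind it (manip.tcp_to_grasp is the distance from the TCP to the grasp point, in m); x points along the fingers, z is the direction in which the jaws open and shut, and the axes are right-handed (so a half turn about x gives the same grasp; the last joint's range is limited). The gripper opens to 93 mm and grips with 3 to 60 N. Pads are 15 mm wide; open, the fingers measure 128 mm over their backs; the gripper's body (75 mm by 188 mm) begins 65 mm behind the grasp point.
Start: joints at [-1.281, 0.116, 1.442, -0, 1.584, -0.038], TCP at [0.217, -0.639, 0.219] pointing down, gripper open.
Joint ranges: [-2.83, 2.83], [-0.83, 2.19], [0.07, 2.5], [-1.14, 4.28], [0.01, 3], [-2.97, 2.97]. Speed limits (rad/s): [1.89, 1.89, 2.22, 3.14, 3.14, 3.14].

## Interface

Orientations are given as a unit quaternion [w, x, y, z].
In Python, from workcell import manip, optics, order gives the robot as it stands.
- The arm moves only by the tool jog_arm, never from a script. Its argument "plan" is a list of rows, each an object of numbers: "tx", "ty", "tz": the shift along the world's x, y, z in cm; "roll": the turn about the world's z in rad; "fingers": the finger opening in cm, from 0 to 9.3. A call has exactly 10 rows; each row is the pose to reach, as a shift and turn from the pose commanded when the call began; what a row does not reach only later rows make up. A row lasts 1/12 s, in which the tool goes at most 41.7 mm and 7.16 degrees, less where a joint would pass 70% of its speed; a pose out of reach is approached as far as the arm can. A call with a gripper value outside its range is refused whole. The fingers move at their own pace and stop on an object; "force" is the grip in N (left out, the last holds). Time passes only in rows, so rows that repeat a pose let the fingers close, or fill a call up. It gives the time, the measured TCP pose, the force and the opening at its end, in the units of the state.
- manip.get_state(): the state, without advancing time (a new reading comes with each control period).
- optics.read_camera(name): name is "scene" or "top" or "wrist"; returns (picture, depth): 420x560x3 uint8, blue, green, red; 420x560 float32, m along the optical axis (not along the pixel's ray), 0 where there is no reading.
- optics.calibration(name): a dict with "camera_matrix" (3x3 intrinsics, pixels), "pose" (4x4, takes a point from camera to world coordinates). Camera axes: x right, y up, looking along -z (the intrinsics and any distortion apply to the point x, -y, -z); pixel columns grow to the right and rows downward; lengths in m; the calibration is good to about 2 mm. A picture is of the moment at which its call begins: read the wrist's pose just before it. calibration takes no time and is no camera call; for the wrist camera it gives the pose at the moment of the call.
- order.sign_off(): hands the job in, once; it reports no verdict.
The state is a dict: "t": time; "joint_pos": joint angles; "dq": joint speeds; "tau": joint torques, N m; "eef_pos": TCP position; "tool_rot": TCP orientation; "wrist_force": force on the tool from outside, world axes, zero at the start; "ft_torque": the same for the moment, N m; "finger_gap": finger opening in m.
Only numpy, scipy, OpenCV 4.12 (cv2) and the standard library are available. Lean on these libraries where they do the work, as an engineer would, in place of code of your own. Each camera call takes 0.05 s, during which the arm holds its last target. There are 200 camera calls.

## Task

The battery of the electric-fence energiser lying on the bench is due for changing. Feel lightly along the flat fascia strip in front of its battery cover with closed fingertips until you find the flush recessed release pad, press the pad in so that the cover springs up, then let go of it and move clear. Do not shove, lift or tip the energiser, and leave the storage tub, spirit level, spare battery and insulator where they are.

Things in the scene. Friction and masses are not known exactly. Their poses are not given: they have to be found in the camera images.
- energiser: Fence energiser: loose off-white plastic case, about 3 kg, on rubber feet, 240 (x) x 360 (y) x 110 mm high, lying on its back, working face up. Origin: centre of the underside, on the bench; z up; x runs from the fascia strip to the battery cover, y along the strip. Pods 129 mm high (nuts and switch on them to 147 mm) flank the strip: |y| = 85 to 180, x = -120 to -40 mm.
- strip_mid (a point): Middle of the bare flat fascia strip, on its surface, 110 mm above the bench; same axes as the energiser. The strip is 70 mm wide (x) and 170 mm long (y) between the pods. The release pad is somewhere in it: centred across x, its centre anywhere from y = -45 to +45 mm; where is not given (it differs from unit to unit): find it by touch or sight.
- release (a joint): Travel of the release pad, in m, straight down: 0 = at rest, 0.006 = fully in. The pad: 47 (x) x 35 (y) mm, five fine ribs, same plastic, in a 50 x 38 mm opening, its face 2 mm below the strip at rest, 8 mm fully in. Sprung: yields from about 1.5 N, fully in at about 5 N, comes back by itself. The latch lets go at about 4 mm of travel.
- cover_mid (a point): Middle of the battery cover's upper face when shut, flush with the strip (110 mm above the bench). The ribbed cover is 138 mm (x) x 237 mm (y); its free edge borders the strip, its hinge is along the far (+x) edge. The point is fixed to the case and does not move with the cover.
- cover (a joint): Angle of the battery cover in rad: 0 = latched shut, flush; 0.28 = sprung up against its stop, its free edge some 38 mm above the strip. It rises by itself in under a second once the latch lets go, and stays up.
- tub: Closed grey plastic storage tub, 148 x 200 x 107 mm high, loose, 0.9 kg, standing beside the energiser on its +y side. Origin: centre of the underside. To be left alone.
- level: Aluminium spirit level, 24 (x) x 410 (y) x 52 mm high, loose, standing on its edge behind the energiser (beyond the cover's hinge). Origin: centre of the underside. To be left alone.
- battery: Spare block battery, dark grey, 151 (x) x 65 (y) x 100 mm high, loose, 2 kg, standing on the energiser's -y side. Origin: centre of the underside. To be left alone.
- insulator: Black post insulator, a grooved upright spool 38 mm wide and 55 mm high, loose, standing near the energiser's corner on its -y side. Origin: centre of the underside. To be left alone.

How it is judged:
On the way, in this order (a step that is already met when the one before it is completed fails the run):
1. a fingertip presses the release pad in (value of joint release above 0.003 m and contact force between the fingers and energiser above 0.5 N), for 0.05 s.
2. the battery cover springs up (value of joint cover above 0.2 rad), for 0.1 s.
At the end, for the whole second after the job is handed in: The battery cover stands sprung up (over 0.24 of 0.28 rad), the release pad is back out (within 1 mm of rest), and the energiser, level on the bench, and the four bystanders are each within 20 mm of where they began (value of joint cover above 0.24 rad and value of joint release below 0.001 m and distance of each of energiser, tub, level, battery, insulator from where it was at the start of the episode below 0.02 m and angle between energiser's own z axis and vertical below 0.03 rad and linear speed of energiser below 0.01 m/s); the robot touches nothing.
It fails at once if the energiser is shoved, lifted or tipped (moved over 20 mm or tilted over 0.06 rad) (distance of energiser from where it was at the start of the episode above 0.02 m or angle between energiser's own z axis and vertical above 0.06 rad).
It fails at once if the fingers lean hard on the energiser (over 60 N) (contact force between the fingers and energiser above 60 N).
It fails at once if a bystander is moved or lifted (over 20 mm) (distance of any of tub, level, battery, insulator from where it was at the start of the episode above 0.02 m).
It also fails if it takes over 48 s, if anything falls off the work surface, if the arm or the gripper's body presses on something with over 40 N, if the wrist force passes 120 N, or if a joint passes its speed limit or range.

## Working session

There is one attempt and no reset: what is moved stays moved. The work goes in short steps, Python scripts to look and compute and a tool call to move; the robot and the scene stay as the last step left them, time stands still between calls to the robot, and variables do not carry over. Pictures are saved under pics/ and viewed, about 8 in all and at most 12, crops included, and the job is handed in when it is done.

Besides the shell and the picture viewer there is one more tool, called after ">>>" by a JSON object that holds its "op" and its "data", one argument or row to a line. jog_arm: Moves the arm, as the interface text tells. Its arguments: {"type":"object","properties":{"plan":{"type":"array","items":{"type":"object","properties":{"tx":{"type":"number"},"ty":{"type":"number"},"tz":{"type":"number"},"roll":{"type":"number"},"fingers":{"type":"number"}}}},"force":{"type":"number"}},"required":["plan"]}

```bash
ls; mkdir -p pics; cat > h.py <<'E'
import numpy as np, cv2
from workcell import manip, optics, order
def snap(n,f):
    c=optics.calibration(n); p,d=optics.read_camera(n); cv2.imwrite('pics/'+f+'.png',p); np.savez('pics/'+f+'.npz',p=p,d=d,K=c['camera_matrix'],T=c['pose']); return p,d,c
def cloud(f):
    z=np.load('pics/'+f+'.npz'); d=z['d'];K=z['K'];T=z['T']
    v,u=np.mgrid[:d.shape[0],:d.shape[1]]
    P=np.stack([(u-K[0,2])/K[0,0]*d,-(v-K[1,2])/K[1,1]*d,-d],-1)
    return P@T[:3,:3].T+T[:3,3], z['p'], d
E
python3 - <<'E'
from h import *
a=snap('scene','s0')[0]; b=snap('top','t0')[0]
s=manip.get_state(); print(s)
for n in('scene','top'): print(optics.calibration(n))
E
```

```text
pics
{'t': 0.1, 'joint_pos': array([-1.28077884e+00,  1.16456613e-01,  1.44218687e+00, -2.01764997e-06,
        1.58397134e+00, -3.78329263e-02]), 'dq': array([-0.00086547, -0.00171202, -0.00207744, -0.00083017, -0.00050324,
        0.00022605]), 'tau': array([ 1.87978760e-03, -7.22892237e+01, -6.23865151e+01,  7.81925325e-02,
        2.27198016e-02, -8.26466703e-05]), 'eef_pos': array([ 0.21727727, -0.63889494,  0.21797366]), 'tool_rot': array([ 0.57460701,  0.41192191,  0.57517919, -0.41148028]), 'wrist_force': array([0.28052735, 0.4663202 , 0.64540913]), 'ft_torque': array([ 0.00149577, -0.05520465,  0.03486018]), 'finger_gap': 0.09296321664762708}
{'camera_matrix': array([[504.19524367,   0.        , 287.50734929],
       [  0.        , 504.19524367, 208.29904338],
       [  0.        ,   0.        ,   1.        ]]), 'pose': array([[ 0.84570935, -0.42877884,  0.31768601,  0.93284221],
       [ 0.53359708,  0.67158454, -0.51405094, -0.57174739],
       [ 0.00706115,  0.60425401,  0.79676046,  1.04522505],
       [ 0.        ,  0.        ,  0.        ,  1.        ]])}
{'camera_matrix': array([[390.43410405,   0.        , 278.58274534],
       [  0.        , 390.43410405, 209.99256925],
       [  0.        ,   0.        ,   1.        ]]), 'pose': array([[ 0.0059242 ,  0.97282801, -0.23145316,  0.37759389],
       [-0.99997566,  0.00661663,  0.00221553,  0.06411343],
       [ 0.00368677,  0.2314344 ,  0.97284353,  0.93344482],
       [ 0.        ,  0.        ,  0.        ,  1.        ]])}
```

View pics/t0.png

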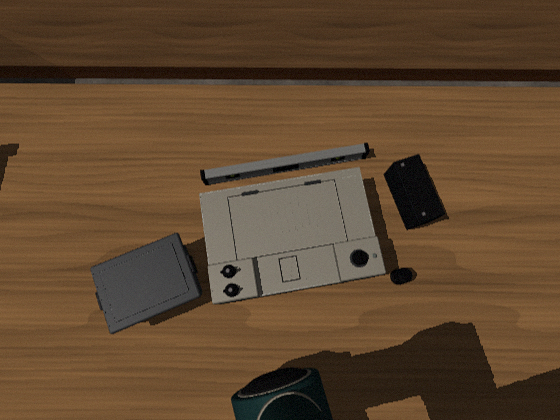

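View pics/s0.png

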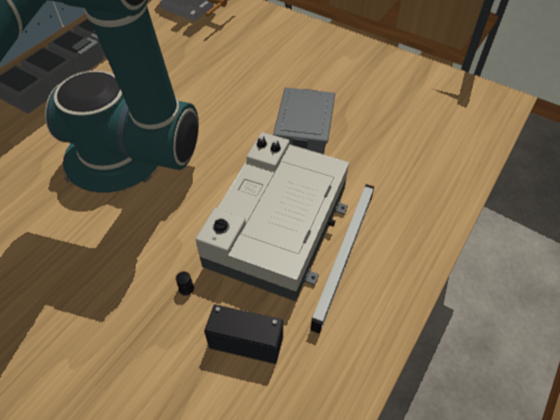

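The top view shows the pad outline at about (289,269), with the knob pods at (231,280) and (360,258). The scene view shows the pad at (250,187). I'll measure it in both views and crop around it.

```bash
cat >> h.py <<'E'
def ray(f,uv,z):
    q=np.load('pics/'+f+'.npz');K=q['K'];T=q['T']
    r=T[:3,:3]@np.array([(uv[0]-K[0,2])/K[0,0],-(uv[1]-K[1,2])/K[1,1],-1]); return T[:3,3]+r*(z-T[2,3])/r[2]
E
python3 - <<'E'
from h import *
for f,uv in(('t0',(289.5,269)),('s0',(250,187.5))): print(f,ray(f,uv,.11).round(4))
# yaw from hinge edge/ front edge of case in top
for uv in((214,303),(384,273),(360,169),(201,193),(257.5,257),(260,297),(333,244),(339,281)): print(uv,ray('t0',uv,.11).round(4))
P,p,d=cloud('t0'); print('depth pt',P[269,289],P[269,310],P[220,280])
a=cv2.resize(cv2.imread('pics/t0.png')[225:315,195:395],None,fx=4,fy=4,interpolation=2)
b=cv2.resize(cv2.imread('pics/s0.png')[125:255,190:330],None,fx=4,fy=4,interpolation=2)
b=cv2.resize(b,(420,390)); a=cv2.resize(a,(800,360)); a=cv2.convertScaleAbs(a,alpha=1.3)
o=np.zeros((590,800,3),np.uint8);o[:360]=a; bb=cv2.resize(b,(248,230));o[360:,:248]=bb
cv2.imwrite('pics/c.png',o)
E
```

```text
t0 [0.4467 0.0386 0.11  ]
s0 [0.4506 0.0362 0.11  ]
(214, 303) [0.3766 0.1935 0.11  ]
(384, 273) [ 0.4397 -0.1589  0.11  ]
(360, 169) [ 0.6685 -0.1184  0.11  ]
(201, 193) [0.6106 0.2323 0.11  ]
(257.5, 257) [0.4714 0.1061 0.11  ]
(260, 297) [0.3891 0.0994 0.11  ]
(333, 244) [ 0.5    -0.0538  0.11  ]
(339, 281) [ 0.4226 -0.0643  0.11  ]
depth pt [0.44663459 0.03971136 0.11091208] [ 0.4470049  -0.00429815  0.10976598] [0.55078757 0.05906956 0.11270418]
```

View pics/c.png

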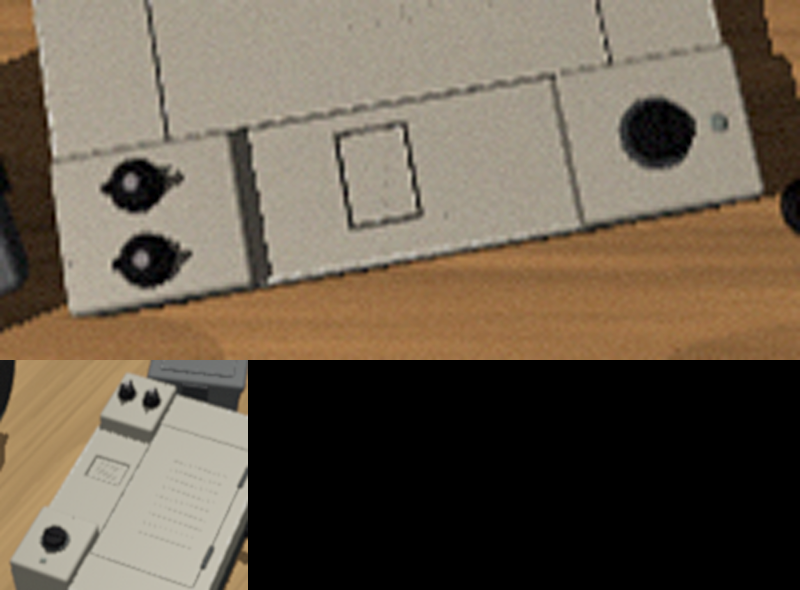

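The pad is at about (0.448, 0.0375, 0.108), and the energiser's yaw is about 0.17 rad. I'll put the jaw axis along the energiser's x, which needs a turn of about +1.41 rad. I'm crossing high with the fingers closed.

>>> {"op": "jog_arm", "data": {
  "plan": [
    {"tx":1.1,"ty":3.4,"tz":1,"roll":0.11,"fingers":0},
    {"tx":2.3,"ty":6.8,"tz":2,"roll":0.22,"fingers":0},
    {"tx":3.4,"ty":10.2,"tz":3,"roll":0.33,"fingers":0},
    {"tx":4.6,"ty":13.6,"tz":4,"roll":0.44,"fingers":0},
    {"tx":5.7,"ty":17,"tz":5,"roll":0.55,"fingers":0},
    {"tx":6.9,"ty":20.4,"tz":6,"roll":0.66,"fingers":0},
    {"tx":8,"ty":23.8,"tz":6,"roll":0.77,"fingers":0},
    {"tx":9.2,"ty":27.2,"tz":6,"roll":0.88,"fingers":0},
    {"tx":10.3,"ty":30.6,"tz":6,"roll":0.99,"fingers":0},
    {"tx":11.5,"ty":34,"tz":6,"roll":1.1,"fingers":0}
  ],
  "force": 10
}}

```text
t: 0.93
eef_pos: [0.3323, -0.2974, 0.2785]
tool_rot: [0.705, 0.049, 0.705, -0.049]
wrist_force: [0.7, 0.8, 1.3]
finger_gap: 0.0309
```

>>> {"op": "jog_arm", "data": {
  "plan": [
    {"tx":1.2,"ty":3.5,"tz":0,"roll":0.05},
    {"tx":2.4,"ty":7,"tz":0,"roll":0.1},
    {"tx":3.6,"ty":10.5,"tz":0,"roll":0.15},
    {"tx":4.8,"ty":14,"tz":0,"roll":0.2},
    {"tx":6,"ty":17.5,"tz":0,"roll":0.25},
    {"tx":7.2,"ty":21,"tz":0,"roll":0.31},
    {"tx":8.4,"ty":24.5,"tz":0,"roll":0.31},
    {"tx":9.6,"ty":28,"tz":0,"roll":0.31},
    {"tx":10.8,"ty":31.5,"tz":0,"roll":0.31},
    {"tx":11.6,"ty":33.7,"tz":0,"roll":0.31}
  ]
}}

```text
invalid input at $.plan[0]: expected keys tx, ty, tz, roll, fingers
```

```bash
python3 - <<'E'
from h import *
s=manip.get_state(); print(s['eef_pos'],s['tool_rot'],s['wrist_force'],s['finger_gap'])
p,d,c=snap('wrist','w0')
T=c['pose'];K=c['camera_matrix']
q=np.linalg.inv(T)@np.r_[s['eef_pos'],1]; print('tcp px',K[0,0]*q[0]/-q[2]+K[0,2],-K[1,1]*q[1]/-q[2]+K[1,2],T.round(3))
E
```

```text
[ 0.33226428 -0.29738877  0.27848566] [ 0.70542856  0.04876452  0.70541808 -0.04876364] [0.69868619 0.79915545 1.29910227] 0.030914667429675188
tcp px 284.6521065669999 262.8644864092354 [[ 0.991  0.13   0.04   0.342]
 [-0.136  0.946  0.294 -0.216]
 [ 0.    -0.297  0.955  0.446]
 [ 0.     0.     0.     1.   ]]
```

View pics/w0.png

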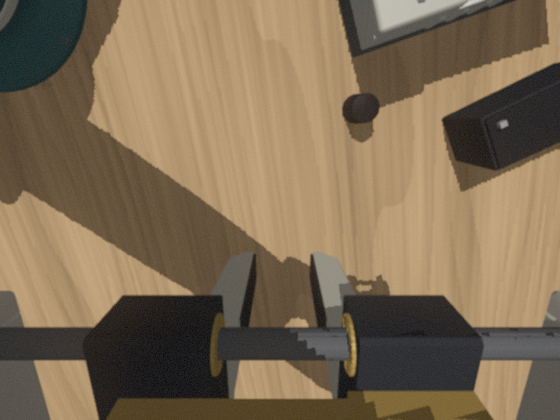

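The call was refused because the `fingers` key was missing. The wrist view shows only bench, the insulator (361,107), the battery and the energiser's corner. Fingertips are around (285,255), still closing. I'll repeat the move with all the keys.

>>> {"op": "jog_arm", "data": {
  "plan": [
    {"tx":1.2,"ty":3.5,"tz":0,"roll":0.05,"fingers":0},
    {"tx":2.4,"ty":7,"tz":0,"roll":0.1,"fingers":0},
    {"tx":3.6,"ty":10.5,"tz":0,"roll":0.15,"fingers":0},
    {"tx":4.8,"ty":14,"tz":0,"roll":0.2,"fingers":0},
    {"tx":6,"ty":17.5,"tz":0,"roll":0.25,"fingers":0},
    {"tx":7.2,"ty":21,"tz":0,"roll":0.31,"fingers":0},
    {"tx":8.4,"ty":24.5,"tz":0,"roll":0.31,"fingers":0},
    {"tx":9.6,"ty":28,"tz":0,"roll":0.31,"fingers":0},
    {"tx":10.8,"ty":31.5,"tz":0,"roll":0.31,"fingers":0},
    {"tx":11.6,"ty":33.7,"tz":0,"roll":0.31,"fingers":0}
  ]
}}

```text
t: 1.82
eef_pos: [0.4486, 0.0408, 0.2784]
tool_rot: [0.705, -0.059, 0.705, 0.06]
wrist_force: [0.4, -0.1, 1.0]
finger_gap: 0.0007
```

```bash
python3 - <<'E'
from h import *
s=manip.get_state(); print(s['eef_pos'],s['tool_rot'],s['wrist_force'],s['finger_gap'])
p,d,c=snap('wrist','w1')
T=c['pose'];K=c['camera_matrix']
def px(P):
    q=np.linalg.inv(T)@np.r_[P,1]; return K[0,0]*q[0]/-q[2]+K[0,2],-K[1,1]*q[1]/-q[2]+K[1,2]
e=s['eef_pos'];print('tcp px',px(e),'below',px([e[0],e[1],.108]))
E
```

```text
[0.44861124 0.04084098 0.27842282] [ 0.70457939 -0.05931446  0.70462312  0.05963169] [ 0.44642859 -0.11235295  1.0186209 ] 0.0007017405658421322
tcp px (np.float64(285.1561848308627), np.float64(263.5329452224817)) below (np.float64(284.03120266451026), np.float64(194.29353086697174))
```

View pics/w1.png

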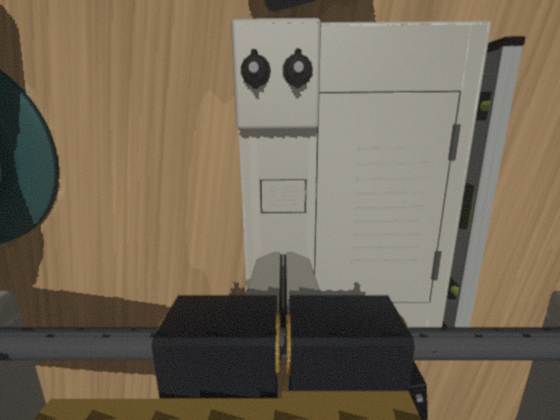

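Pad opening centred at (283,196); the point directly below the TCP projects to (284,194), so they line up within 2 mm. The opening is square with the jaws. Descending to about 10 mm above the strip.

>>> {"op": "jog_arm", "data": {
  "plan": [
    {"tx":0,"ty":0,"tz":-2.5,"roll":0,"fingers":0},
    {"tx":0,"ty":0,"tz":-5,"roll":0,"fingers":0},
    {"tx":0,"ty":0,"tz":-7.5,"roll":0,"fingers":0},
    {"tx":0,"ty":0,"tz":-10,"roll":0,"fingers":0},
    {"tx":0,"ty":0,"tz":-12,"roll":0,"fingers":0},
    {"tx":0,"ty":0,"tz":-13.5,"roll":0,"fingers":0},
    {"tx":0,"ty":0,"tz":-14.8,"roll":0,"fingers":0},
    {"tx":0,"ty":0,"tz":-15.6,"roll":0,"fingers":0},
    {"tx":0,"ty":0,"tz":-15.6,"roll":0,"fingers":0},
    {"tx":0,"ty":0,"tz":-15.6,"roll":0,"fingers":0}
  ]
}}

```text
t: 2.7
eef_pos: [0.4484, 0.0379, 0.123]
tool_rot: [0.705, -0.059, 0.705, 0.059]
wrist_force: [0.9, -0.6, 0.5]
finger_gap: 0.0003
```

>>> {"op": "jog_arm", "data": {
  "plan": [
    {"tx":0,"ty":0,"tz":-0.3,"roll":0,"fingers":0},
    {"tx":0,"ty":0,"tz":-0.6,"roll":0,"fingers":0},
    {"tx":0,"ty":0,"tz":-0.9,"roll":0,"fingers":0},
    {"tx":0,"ty":0,"tz":-1.1,"roll":0,"fingers":0},
    {"tx":0,"ty":0,"tz":-1.2,"roll":0,"fingers":0},
    {"tx":0,"ty":0,"tz":-1.3,"roll":0,"fingers":0},
    {"tx":0,"ty":0,"tz":-1.4,"roll":0,"fingers":0},
    {"tx":0,"ty":0,"tz":-1.5,"roll":0,"fingers":0},
    {"tx":0,"ty":0,"tz":-1.6,"roll":0,"fingers":0},
    {"tx":0,"ty":0,"tz":-1.6,"roll":0,"fingers":0}
  ]
}}

```text
t: 3.53
eef_pos: [0.4484, 0.0379, 0.1067]
tool_rot: [0.705, -0.059, 0.705, 0.059]
wrist_force: [-0.3, -0.0, 2.5]
finger_gap: 0.0003
```

Light force (~2 N) with the tip 3 mm below the strip surface, so it is on the sprung pad. Pressing further.

>>> {"op": "jog_arm", "data": {
  "plan": [
    {"tx":0,"ty":0,"tz":-0.1,"roll":0,"fingers":0},
    {"tx":0,"ty":0,"tz":-0.15,"roll":0,"fingers":0},
    {"tx":0,"ty":0,"tz":-0.2,"roll":0,"fingers":0},
    {"tx":0,"ty":0,"tz":-0.25,"roll":0,"fingers":0},
    {"tx":0,"ty":0,"tz":-0.3,"roll":0,"fingers":0},
    {"tx":0,"ty":0,"tz":-0.35,"roll":0,"fingers":0},
    {"tx":0,"ty":0,"tz":-0.4,"roll":0,"fingers":0},
    {"tx":0,"ty":0,"tz":-0.4,"roll":0,"fingers":0},
    {"tx":0,"ty":0,"tz":-0.4,"roll":0,"fingers":0},
    {"tx":0,"ty":0,"tz":-0.4,"roll":0,"fingers":0}
  ]
}}

```text
t: 4.37
eef_pos: [0.4484, 0.0379, 0.1027]
tool_rot: [0.705, -0.059, 0.705, 0.059]
wrist_force: [-0.8, -0.1, 4.1]
finger_gap: 0.0003
```

```bash
python3 - <<'E'
from h import *
print(manip.get_state()['wrist_force'])
p,d,c=snap('scene','s1')
P,_,_=cloud('s1');P0,_,_=cloud('s0')
# heights over the cover region near free edge, before/after
M=np.array([.445,.0375]); a=.17; ex=np.array([np.cos(a),np.sin(a)]);ey=np.array([-ex[1],ex[0]])
for n,Q in(('before',P0),('after',P)):
    for lo,hi in((.05,.08),(.09,.12),(.13,.16)):
        r=Q[...,:2]-M;m=(r@ex>lo)&(r@ex<hi)&(np.abs(r@ey+.05)<.04);print(n,lo,np.median(Q[...,2][m]).round(4),m.sum())
E
```

```text
[-0.79453295 -0.08970889  4.0736784 ]
before 0.05 0.1088 361
before 0.09 0.109 369
before 0.13 0.1089 371
after 0.05 0.1431 613
after 0.09 0.1307 518
after 0.13 0.1193 420
```

The depth data shows the cover has sprung up (free edge now about 0.143 m high). Retreating straight up.

>>> {"op": "jog_arm", "data": {
  "plan": [
    {"tx":0,"ty":0,"tz":0.5,"roll":0,"fingers":0},
    {"tx":0,"ty":0,"tz":1.5,"roll":0,"fingers":0},
    {"tx":0,"ty":0,"tz":3,"roll":0,"fingers":0},
    {"tx":0,"ty":0,"tz":5,"roll":0,"fingers":0},
    {"tx":0,"ty":0,"tz":7.5,"roll":0,"fingers":0},
    {"tx":0,"ty":0,"tz":10,"roll":0,"fingers":0},
    {"tx":0,"ty":0,"tz":13,"roll":0,"fingers":0},
    {"tx":0,"ty":0,"tz":15,"roll":0,"fingers":0},
    {"tx":0,"ty":0,"tz":16,"roll":0,"fingers":0},
    {"tx":0,"ty":0,"tz":16,"roll":0,"fingers":0}
  ]
}}

```text
t: 5.25
eef_pos: [0.4487, 0.0379, 0.265]
tool_rot: [0.706, -0.059, 0.704, 0.059]
wrist_force: [1.4, 0.4, -0.3]
finger_gap: 0.0006
```

```bash
python3 - <<'E'
from h import *
s=manip.get_state();print(s['eef_pos'],s['wrist_force'])
p=snap('scene','s2')[0];w=snap('wrist','w2')[0]
P,_,_=cloud('s2');M=np.array([.445,.0375]); a=.17; ex=np.array([np.cos(a),np.sin(a)]);ey=np.array([-ex[1],ex[0]])
z=[]
for lo,hi in((.05,.08),(.13,.16)):
    r=P[...,:2]-M;m=(r@ex>lo)&(r@ex<hi)&(np.abs(r@ey+.05)<.04);z.append(np.median(P[...,2][m]))
print(z,'angle',np.arctan((z[0]-z[1])/.08))
W,_,_=cloud('w2');r=W[...,:2]-[.4484,.0379];x=r@ex;y=r@ey
pad=(abs(x)<.015)&(abs(y)<.01)&(W[...,2]<.13);st=(abs(x)<.015)&(y<.07)&(y>.03)&(W[...,2]<.13)
print('pad,strip z',np.median(W[...,2][pad]),np.median(W[...,2][st]))
cv2.imwrite('pics/c2.png',np.hstack([cv2.resize(p,(400,300)),cv2.resize(w,(400,300))]))
E
```

```text
[0.44874542 0.03793866 0.26497782] [ 1.40335904  0.44098249 -0.32625255]
[np.float64(0.14366971669416073), np.float64(0.11926879412344893)] angle 0.2960481650998085
pad,strip z 0.11016674567959678 0.1117241839002846
```

View pics/c2.png

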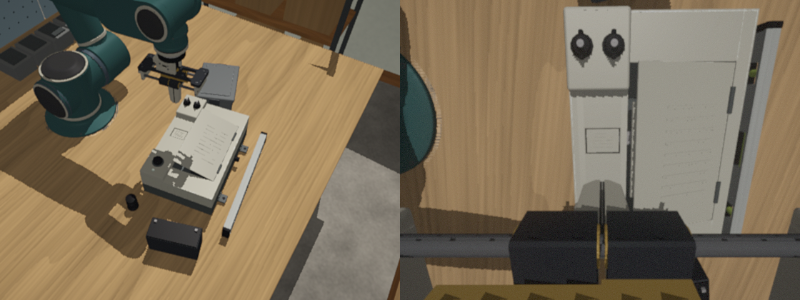

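The cover stands up (free edge lifted in both views), the pad is back out about 1.6 mm below the strip, and the arm is clear. Nothing appears to have moved.

```bash
python3 -c "
from workcell import order; print(order.sign_off())"
```

```text
the job is handed in; nothing more can be done
None
```

The battery cover is open and the job is handed in; sign-off gave no verdict. I found the release pad by sight in the camera images rather than by feeling along the strip. I then pressed it straight down with closed fingertips at about 4 N and lifted clear, taking about 5.3 s in all.

**Last checks:**
- **Cover:** it measured about 0.29 rad open from depth, which matches its 0.28 rad stop.
- **Pad:** it is back out, about 1.6 mm below the strip; the rest position is 2 mm.
- **Clearance:** the fingertips are about 15 cm above the strip, and the wrist force is within its no-contact noise.
- **Energiser and bystanders:** they look unmoved in the final picture. I judged this by eye and did not measure it.

One move call was refused because a key was missing, which moved nothing. No check failed. The two cameras disagreed by about 4 mm on the pad's position; the wrist camera then showed the fingertips lined up with the pad to within about 2 mm.

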